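Burnish the L-shaped seam of a brass and copper plate

TASK

Take the orange-handled spring burnisher from its stand and, holding it upright, rub its ball tip slowly (about 2 cm a second) along the dark L-shaped seam of the plate, from the red dot round the corner to the white dot, keeping the spring plunger partly pressed in, never to its stop, and not rubbing the polished metal beside the seam or past the dots. Then put the burnisher back in its stand, fully seated and upright, let go, and leave the other things on the bench alone.

Things in the scene. Friction and masses are not known exactly. Their poses are not given: they have to be found in the camera images.
- workpiece: Fixed wooden block 150 x 150 x 22 mm, any yaw, with a 110 x 110 mm brass plate on it; origin under its centre, z up; plate top at z = 25 mm. Copper fills the plate's +x +y part; along its inner edges runs the dark seam, 6 mm wide, no groove; to burnish: (40, -20) to (-20, -20) to (-20, 40) mm. Screw heads (18 mm wide, to z = 26 mm) at x, y = +-60 mm.
- seam_start (a point): Centre of the flush red dot, 12 mm across, where burnishing starts: on the plate's top at (40, -20, 25) mm in the workpiece frame.
- seam_corner (a point): The right-angled corner of the seam, on the plate's top at (-20, -20, 25) mm in the workpiece frame, 60 mm from either dot.
- seam_end (a point): Centre of the flush white dot, 12 mm across, where burnishing ends: on the plate's top at (-20, 40, 25) mm in the workpiece frame.
- burnisher: Loose round tool, about 0.12 kg, upright in the stand. Origin at its brass flange's underside, z up. Flange 40 mm across, z 0 to 5 mm; orange handle 22 mm across, z 5 to 67 (grip at about z = 38, any yaw); steel shank 12 mm across, z -30 to 0; below it the spring plunger, 6 mm across, with a ball 8 mm across, lowest point z = -55 when free.
- tip (a point): The lowest point of the burnisher's ball tip; moves up with the plunger when pressed.
- plunger (a joint): How far the burnisher's plunger is pushed in, m: 0 free, 0.016 at its stop. Spring: 0.6 N to start it moving, plus 0.2 N per mm; about half in (0.008, 2.2 N) is right for burnishing.
- stand: Fixed dark wooden block 60 x 60 x 70 mm; origin under its centre; an upright hole 22 mm across through its middle takes the burnisher's shank, and the flange rests on its top at z = 70 mm.
- stand_seat (a point): Centre of the hole's mouth on the stand's top, 70 mm above the bench; the seated burnisher's origin lies here, within the hole's play of 5 mm.
- jar: Bystander, loose: glass jar with a blue lid, 56 mm across, 60 mm tall; origin at the centre of its underside. Leave it alone.
- bowl: Bystander, loose: red plastic bowl, 90 mm across, 35 mm tall; origin at the centre of its underside. Leave it alone.
- cup: Bystander, loose: white mug, 68 mm across, 60 mm tall; origin at the centre of its underside. Leave it alone.
- driver: Bystander, loose: small screwdriver lying flat, 130 mm long; origin at its middle. Leave it alone.
Not all that is in view belongs to the job. Of the things shaped like the stand, the wooden one is meant. Of the things that look like the workpiece, take the one that is farthest to the robot's left at the start.

How it is judged:
On the way, in this order (a step that is already met when the one before it is completed fails the run):
1. the tip rests on the seam at the red dot, plunger pressed in (x of tip in the frame of workpiece between 0.035 and 0.05 m and y of tip in the frame of workpiece between -0.026 and -0.014 m and z of tip in the frame of workpiece between 0.021 and 0.028 m and value of joint plunger above 0.0015 m), for 0.15 s.
2. the tip passes 15 mm along the first leg, plunger pressed in (x of tip in the frame of workpiece between 0.02 and 0.03 m and y of tip in the frame of workpiece between -0.026 and -0.014 m and z of tip in the frame of workpiece between 0.021 and 0.028 m and value of joint plunger above 0.0015 m), for 0.15 s.
3. the tip passes 30 mm along the first leg, plunger pressed in (x of tip in the frame of workpiece between 0.005 and 0.015 m and y of tip in the frame of workpiece between -0.026 and -0.014 m and z of tip in the frame of workpiece between 0.021 and 0.028 m and value of joint plunger above 0.0015 m), for 0.15 s.
4. the tip passes 45 mm along the first leg, plunger pressed in (x of tip in the frame of workpiece between -0.01 and 0 m and y of tip in the frame of workpiece between -0.026 and -0.014 m and z of tip in the frame of workpiece between 0.021 and 0.028 m and value of joint plunger above 0.0015 m), for 0.15 s.
5. the tip is at the corner of the seam, plunger pressed in (x of tip in the frame of workpiece between -0.026 and -0.014 m and y of tip in the frame of workpiece between -0.026 and -0.014 m and z of tip in the frame of workpiece between 0.021 and 0.028 m and value of joint plunger above 0.0015 m), for 0.15 s.
6. the tip passes 15 mm along the second leg, plunger pressed in (x of tip in the frame of workpiece between -0.026 and -0.014 m and y of tip in the frame of workpiece between -0.01 and -0 m and z of tip in the frame of workpiece between 0.021 and 0.028 m and value of joint plunger above 0.0015 m), for 0.15 s.
7. the tip passes 30 mm along the second leg, plunger pressed in (x of tip in the frame of workpiece between -0.026 and -0.014 m and y of tip in the frame of workpiece between 0.005 and 0.015 m and z of tip in the frame of workpiece between 0.021 and 0.028 m and value of joint plunger above 0.0015 m), for 0.15 s.
8. the tip passes 45 mm along the second leg, plunger pressed in (x of tip in the frame of workpiece between -0.026 and -0.014 m and y of tip in the frame of workpiece between 0.02 and 0.03 m and z of tip in the frame of workpiece between 0.021 and 0.028 m and value of joint plunger above 0.0015 m), for 0.15 s.
9. the tip is at the white dot, plunger pressed in (x of tip in the frame of workpiece between -0.026 and -0.014 m and y of tip in the frame of workpiece between 0.035 and 0.05 m and z of tip in the frame of workpiece between 0.021 and 0.028 m and value of joint plunger above 0.0015 m), for 0.15 s.
At the end, for the whole second after the job is handed in: After the whole seam has been traced in order, the burnisher stands in its stand at rest: within 8 mm of the hole's centre, flange within 3 mm of the stand's top, tilted less than 0.1 rad (horizontal distance between burnisher and stand_seat below 0.008 m and z of burnisher in the frame of stand between 0.067 and 0.073 m and angle between burnisher's own z axis and vertical below 0.1 rad and linear speed of burnisher below 0.02 m/s); the robot touches nothing.
It fails at once if the burnisher leans more than 0.4 rad while it touches the workpiece (contact force between burnisher and workpiece above 0.3 N and angle between burnisher's own z axis and vertical above 0.4 rad).
It fails at once if the burnisher rubs the workpiece more than 9 mm to the side of the seam or more than 10 mm past its dots (contact force between burnisher and workpiece above 0.3 N and not ((x of tip in the frame of workpiece between -0.029 and 0.05 m and y of tip in the frame of workpiece between -0.029 and -0.011 m) or (x of tip in the frame of workpiece between -0.029 and -0.011 m and y of tip in the frame of workpiece between -0.029 and 0.05 m))).
It fails at once if the plunger is pressed to its stop against the workpiece (contact force between burnisher and workpiece above 0.3 N and value of joint plunger above 0.0152 m).
It fails at once if a bystander is moved by more than 30 mm (distance of any of jar, bowl, cup, driver from where it was at the start of the episode above 0.03 m).
It also fails if it takes over 72 s, if anything falls off the work surface, if the arm or the gripper's body presses on something with over 40 N, if the wrist force passes 120 N, or if a joint passes its speed limit or range.

ROBOT

A 7-joint arm with a two-finger parallel gripper is mounted at the origin on the work surface. World frame = base frame: x ahead of the robot, y to its left, z up, the work surface at z = 0. Lengths are in m, angles in rad, forces in N, time in s.
With the tool pointing down it reaches from about 0.425 to 0.925 m from the base axis. Payload 6.8 kg.
Tool frame: the origin (TCP) lies midway between the tips of the shut fingers; the grasp point (between the pads) lies 19 mm behind it; z points along the fingers, y is the line along which they close (so a half turn about z gives the same grasp; the last joint's range is limited). The gripper opens to 88 mm and grips with 3 to 60 N. Pads are 20 mm wide; open, the fingers measure 115 mm over their backs; the gripper's body (75 mm by 178 mm) begins 61 mm behind the grasp point.
Start: joints at [-1.418, 0.477, 0.022, 1.555, -0.011, 1.109, -0.083], TCP at [0.174, 0.652, 0.223] pointing down, gripper open.
Joint ranges: [-2.96, 2.96], [-0.34, 2.1], [-1.41, 1.46], [0.24, 2.44], [-1.37, 4.51], [0.17, 1.92], [-2.96, 2.96]. Speed limits (rad/s): [2.39, 2.39, 3.14, 3.14, 3.14, 3.14, 3.14].

INTERFACE

Orientations are given as [roll, pitch, yaw] about the fixed x, y, z axes, in that order (R = Rz(yaw) Ry(pitch) Rx(roll)).
In Python, from plant import bot, optics, workorder gives the robot as it stands.
- The arm moves only by the tool arm_command, never from a script. Its argument "series" is a list of rows, each a list of 2 entries, a list of its own where there are three numbers: the shift along the world's x, y, z in cm, then the turn, a rotation vector about the world's x, y, z in rad. A call has 1 to 8 rows; each row is the pose to reach, as a shift and turn from the pose commanded when the call began; what a row does not reach only later rows make up. A row lasts 1/10 s, in which the tool goes at most 50 mm and 8.59 degrees, less where a joint would pass 70% of its speed; a pose out of reach is approached as far as the arm can. A call with a gripper value outside its range is refused whole. "hand" is the opening, from -1 (shut) to 1 (fully open), set as the call begins (left out, the last holds). The fingers move at their own pace and stop on an object; "force" is the grip in N (left out, the last holds). Time passes only in rows, so rows that repeat a pose let the fingers close. It gives the time, the measured TCP pose, the force, the opening and the grip force at its end, in the units of the state.
- bot.state(): the state, without advancing time (a new reading comes with each control period).
- optics.grab_frame(name): name is "side" or "top" or "wrist"; returns the picture (400x640x3 uint8, red, green, blue); there is no depth.
- optics.get_calibration(name): a dict with "fx", "fy", "cx", "cy" (pixels), "R" (3x3) and "t" (3): a world point X has camera coordinates R X + t. Camera axes: x right, y down, z forward; pixel columns grow to the right and rows downward; lengths in m; the calibration is good to about 2 mm. The wrist camera is an equidistant fisheye: a pixel r from the principal point sees the ray r / f radians off the axis. A picture is of the moment at which its call begins: read the wrist's pose just before it. get_calibration takes no time and is no camera call; for the wrist camera it gives the pose at the moment of the call.
- workorder.close_job(): hands the job in; it is judged then, once.
Trained networks look in the newest picture that a camera, given by its name, has taken for a name from the list of things; names that differ only in an ending like _2 or _b are one class to them, and where a whole thing is asked for, a point or a joint stands for the part that bears it (a point fixed in the world has none). Each returns a list of dicts, best first, with "p" (0 to 1); they miss things now and then, are a little off and sometimes report something else, mostly with a low value. They report only what shows in the picture. A call takes as long as a camera call. They do not tell look-alikes from the thing itself.
- optics.recognise(thing, camera): "point" ([x, y, z] in m, in the coordinates of the camera as it stood for that picture, good to about 4 mm: the middle of the surface that is visible of it).
- optics.landmark_of(thing, camera): "point" ([x, y, z] in m, in the coordinates of the camera as it stood for that picture, good to about 4 mm: a listed point, or the origin of a listed thing).
The state is a dict: "time_s": time; "qpos": joint angles; "dq": joint speeds; "tau": joint torques, N m; "tool_pos": TCP position; "eef_rot": TCP orientation; "ft_force": force on the tool from outside, world axes, zero at the start; "ft_torque": the same for the moment, N m; "gripper_width": opening from 0.0 (shut) to 1.0 (fully open); "finger_force": force on a finger pad.
Only numpy, scipy, OpenCV 4.12 (cv2) and the standard library are available. Lean on these libraries where they do the work, as an engineer would, in place of code of your own. Each camera call takes 0.05 s, during which the arm holds its last target. There are 200 camera calls.

## Working session

There is one attempt and no reset: what is moved stays moved. The work goes in short steps, Python scripts to look and compute and a tool call to move; the robot and the scene stay as the last step left them, time stands still between calls to the robot, and variables do not carry over. Pictures are saved under pics/ and viewed, at most 14 in all, crops included, and the job is handed in when it is done.

Besides the shell and the picture viewer there is one more tool, called after "Emit:" as name([rows], argument=value, ...), one row to a line, values as JSON. arm_command: Moves the arm, as the interface text tells. Its arguments: {"type":"object","properties":{"series":{"type":"array","items":{"type":"array"}},"hand":{"type":"number"},"force":{"type":"number"}},"required":["series"]}

```bash
ls; mkdir -p pics
cat > h.py <<'E'
import numpy as np, cv2
from plant import bot, optics, workorder
def grab(n,f=None):
    c=optics.get_calibration(n); im=optics.grab_frame(n)
    if f: cv2.imwrite(f,im[:,:,::-1])
    return im,c
def world(c,p): return np.array(c["R"]).T@(np.array(p)-np.array(c["t"]))
def ray(c,u,v,z,fish=False):
    a=np.array([(u-c["cx"])/c["fx"],(v-c["cy"])/c["fy"]])
    if fish:
        r=np.linalg.norm(a); d=np.array([*(a/r*np.sin(r)),np.cos(r)])
    else: d=np.array([*a,1])
    R=np.array(c["R"]);o=-R.T@np.array(c["t"]);d=R.T@d
    return o+d*(z-o[2])/d[2]
def proj(c,X):
    p=np.array(c["R"])@np.array(X)+np.array(c["t"]); return c["cx"]+c["fx"]*p[0]/p[2],c["cy"]+c["fy"]*p[1]/p[2]
E
python3 - <<'E'
from h import *
ims=[]
for n in ["top","side"]:
    im,c=grab(n,f"pics/{n}0.png")
    for fn,things in ((optics.landmark_of,["workpiece","seam_start","seam_corner","seam_end","burnisher","stand_seat","stand"]),(optics.recognise,["jar","bowl","cup","driver"])):
        for t in things:
            for d in fn(t,n): print(n,t,round(d["p"],2),np.round(world(c,d["point"]),3),np.round(proj(c,world(c,d["point"])),0))
print(bot.state())
E
```

```text
pics
top workpiece 0.68 [0.486 0.243 0.   ] [238. 212.]
top workpiece 0.64 [ 0.742 -0.234  0.   ] [402. 125.]
top workpiece 0.56 [ 0.244 -0.237  0.003] [411. 298.]
top seam_start 0.86 [0.446 0.221 0.023] [245. 225.]
top seam_start 0.84 [ 0.209 -0.27   0.021] [425. 312.]
top seam_start 0.37 [ 0.545 -0.205  0.001] [395. 190.]
top seam_corner 0.88 [ 0.231 -0.219  0.027] [406. 304.]
top seam_corner 0.54 [ 0.435  0.013 -0.003] [319. 229.]
top seam_corner 0.24 [ 0.548 -0.209  0.002] [396. 189.]
top seam_end 0.97 [ 0.284 -0.232  0.023] [410. 284.]
top seam_end 0.59 [0.531 0.238 0.029] [239. 195.]
top burnisher 0.52 [ 0.546 -0.206  0.068] [399. 185.]
top stand_seat 0.85 [ 0.545 -0.209  0.071] [401. 185.]
top stand_seat 0.74 [ 0.58  -0.095  0.071] [358. 173.]
top stand_seat 0.66 [ 0.424 -0.231  0.067] [410. 230.]
top stand_seat 0.43 [0.447 0.221 0.025] [244. 224.]
top stand 0.93 [ 0.547 -0.207  0.002] [395. 190.]
top stand 0.58 [ 0.582 -0.096  0.002] [356. 178.]
top stand 0.38 [0.483 0.27  0.024] [227. 212.]
top jar 0.77 [ 0.735 -0.228  0.06 ] [404. 120.]
top bowl 0.55 [ 0.756 -0.011  0.022] 
[... 1324 characters left out ...]
qpos': array([-1.418111  ,  0.47694356,  0.02240246,  1.55542314, -0.0114985 ,
        1.10931805, -0.0831161 ]), 'dq': array([-1.27015123e-03, -1.57390190e-03, -2.00166701e-03, -5.40366136e-04,
        6.46778766e-05,  2.18748869e-04, -1.05536674e-03]), 'tau': array([ 1.98171711e-04, -5.82718563e+01,  1.53317235e+00, -2.72940677e+01,
       -5.43936202e-02,  9.95644979e-03,  1.23666487e-05]), 'tool_pos': array([0.17403862, 0.65217937, 0.22269204]), 'eef_rot': array([ 3.14155727e+00, -1.53099338e-05,  2.88076837e+00]), 'ft_force': array([0.39078735, 0.56928367, 0.48102001]), 'ft_torque': array([-0.05069191,  0.01516931,  0.04016589]), 'finger_force': 0.0, 'gripper_width': 0.9972039877080829}
```

View pictures.

Run:
```python
import cv2,numpy as np
a=cv2.imread("pics/top0.png")[90:330,190:470]; cv2.imwrite("pics/a.png",cv2.resize(a,None,fx=2.5,fy=2.5,interpolation=cv2.INTER_CUBIC))
```

```text
(no output)
```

View pics/a.png

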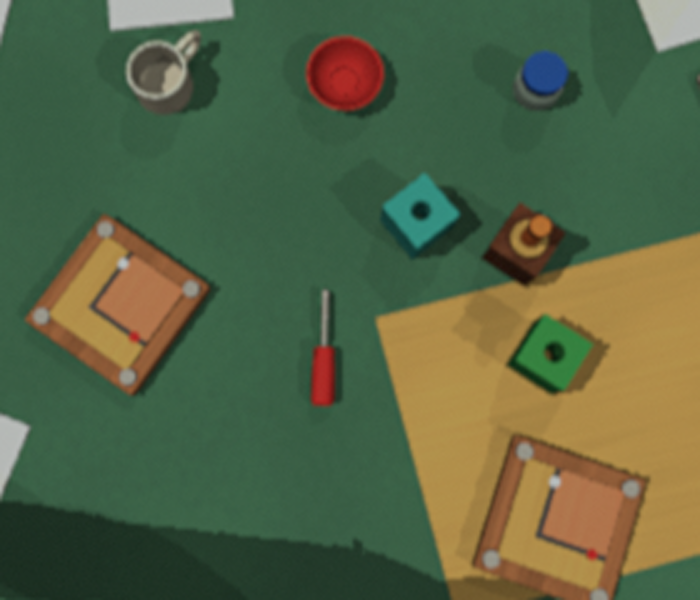

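View pics/side0.png

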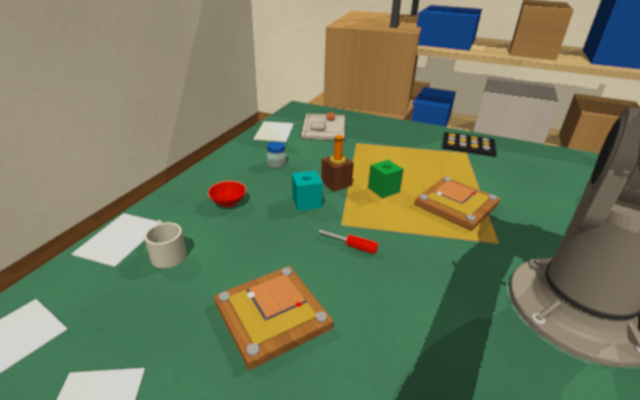

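Pictures: the wanted workpiece is the left one (top crop ≈(120,305), robot's left), with red dot at (133,337) and white dot at (123,263). The burnisher is in the dark wooden stand at (525,240), between the teal and green look-alikes. Moving over the workpiece for a wrist look.

Emit:
arm_command([
  [[2.7,-3.5,0],[0,0,-0.14]],
  [[5.4,-7,0],[0,0,-0.28]],
  [[8.1,-10.5,0],[0,0,-0.42]],
  [[10.8,-14,0],[0,0,-0.56]],
  [[13.5,-17.5,0],[0,0,-0.7]],
  [[16.2,-21,0],[0,0,-0.84]],
  [[18.9,-24.5,0],[0,0,-0.98]],
  [[21.6,-28,0],[0,0,-1.12]],
], hand=1)

```text
time_s: 2.0
tool_pos: [0.3909, 0.3708, 0.223]
eef_rot: [3.141, -0.001, 1.755]
ft_force: [1.6, 1.0, 0.2]
gripper_width: 1.002
finger_force: 0.0
```

Emit:
arm_command([
  [[2.7,-3.5,0],[0,0,0]],
  [[5.4,-7,0],[0,0,0]],
  [[8,-10.5,0],[0,0,0]],
  [[8,-10.5,0],[0,0,0]],
  [[8,-10.5,0],[0,0,0]],
  [[8,-10.5,0],[0,0,0]],
])

```text
time_s: 2.6
tool_pos: [0.4693, 0.2685, 0.2226]
eef_rot: [-3.141, -0.001, 1.763]
ft_force: [0.0, 0.2, -1.4]
gripper_width: 0.996
finger_force: 0.0
```

Run:
```python
from h import *
s=bot.state();print(s["time_s"],s["tool_pos"],s["eef_rot"],s["qpos"])
im,c=grab("wrist","pics/w1.png")
np.save("w1.npy",np.array([c],dtype=object),allow_pickle=True)
print(c)
for t in ["workpiece","seam_start","seam_corner","seam_end"]:
    for d in optics.landmark_of(t,"wrist"): print(t,round(d["p"],2),np.round(world(c,d["point"]),4))
```

```text
2.6 [0.46928968 0.26849641 0.22262695] [-3.14131695e+00 -6.54580466e-04  1.76262597e+00] [-0.97516408  0.26538138  0.41050675  1.89989619 -0.1254702   1.00106009
 -0.31777501]
{'fx': 309.70691628693146, 'fy': 309.70691628693146, 'cx': 328.7336462479807, 'cy': 201.25273830299986, 'R': array([[ 9.81438181e-01,  1.91778693e-01, -1.71789929e-04],
       [ 1.85900982e-01, -9.51137828e-01,  2.46531251e-01],
       [ 4.71160453e-02, -2.41987119e-01, -9.69134827e-01]]), 't': array([-0.5120127 ,  0.1380559 ,  0.43155977])}
workpiece 0.8 [ 0.4914  0.2452 -0.0009]
seam_start 0.71 [0.4472 0.2241 0.0239]
seam_corner 0.83 [0.4763 0.2736 0.0259]
seam_end 0.74 [0.5276 0.2386 0.0272]
```

View pics/w1.png

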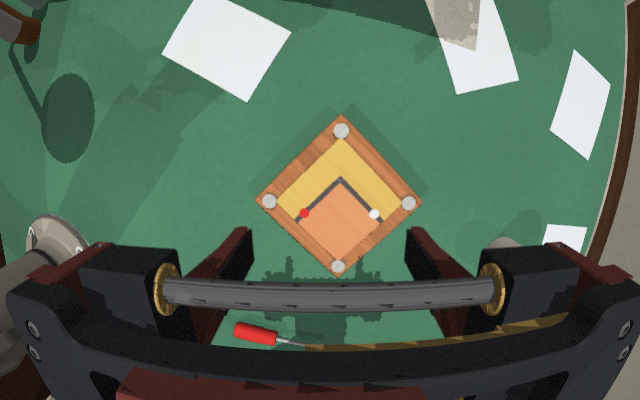

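The wrist picture shows the whole plate: screw heads at about (341,131), (269,202), (409,203) and (338,267), red dot at (305,213), white dot at (374,214), corner at (340,180). I'll fit the pose with sub-pixel centroids.

```bash
cat > fit.py <<'E'
from h import *
from scipy.optimize import least_squares
def blob(im,u,v,kind,w=11):
    p=im[v-w:v+w+1,u-w:u+w+1].astype(int)
    mx,mn=p.max(2),p.min(2)
    m={"grey":(mx-mn<35)&(mx>110),"red":(p[...,0]>150)&(p[...,1]<75),"white":(mn>170)}[kind].astype(np.uint8)
    n,l,st,ce=cv2.connectedComponentsWithStats(m)
    k=1+np.argmax(st[1:,4]); return ce[k]+[u-w,v-w],st[k,4]
E
python3 - <<'E'
from fit import *
c=np.load("w1.npy",allow_pickle=True)[0]; im=cv2.imread("pics/w1.png")[:,:,::-1]
# model: corner screw (-60,-60) top; red (40,-20) ; x axis toward red => screw (+60,-60) left
L=[((341,131),"grey",(-60,-60),.026),((269,202),"grey",(60,-60),.026),((409,203),"grey",(-60,60),.026),((338,267),"grey",(60,60),.026),((305,213),"red",(40,-20),.025),((374,214),"white",(-20,40),.025)]
W=[];M=[]
for (u,v),k,m,z in L:
    b,a=blob(im,u,v,k); W.append(ray(c,*b,z,True)[:2]); M.append(np.array(m)/1000); print(b,a,W[-1])
W=np.array(W);M=np.array(M)
def T(p,M): 
    ca,sa=np.cos(p[2]),np.sin(p[2]); return M@np.array([[ca,sa],[-sa,ca]])+p[:2]
r=least_squares(lambda p:(T(p,M)-W).ravel(),[.487,.243,-2.17])
print(r.x,np.round(1000*r.fun.reshape(-1,2),1))
print("start,corner,end",T(r.x,np.array([[.04,-.02],[-.02,-.02],[-.02,.04]])))
E
```

```text
[340.87301587 130.36507937] 189 [0.47149654 0.32952939]
[269.28395062 200.68518519] 162 [0.40333417 0.2314399 ]
[408.04320988 202.71604938] 162 [0.56934237 0.26128681]
[337.41481481 265.66666667] 135 [0.50113543 0.16317134]
[303.85245902 212.67213115] 61 [0.44713475 0.22448178]
[373.7125 213.5625] 80 [0.53070207 0.23959128]
[ 0.4863594   0.24622355 -2.17888033] [[-0.1  0.2]
 [-0.5 -0.2]
 [ 0.5 -0.1]
 [ 0.2 -0.5]
 [-0.   0.3]
 [-0.1  0.2]]
start,corner,end [[0.44709268 0.2248197 ]
 [0.48137043 0.27406435]
 [0.53061508 0.23978659]]
```

Emit:
arm_command([
  [[0.8,-4.8,0],[0,0,0]],
  [[1.6,-9.6,0],[0,0,0]],
  [[2.4,-14.4,0],[0,0,0]],
  [[3.2,-19.2,0],[0,0,0]],
  [[4,-24,0],[0,0,0]],
  [[5,-28.8,0],[0,0,0]],
  [[6,-33.6,0],[0,0,0]],
  [[7,-38.4,0],[0,0,0]],
])

```text
time_s: 3.65
tool_pos: [0.5404, -0.118, 0.2229]
eef_rot: [3.141, -0.0, 1.762]
ft_force: [0.7, 0.0, -0.5]
gripper_width: 1.001
finger_force: 0.0
```

Emit:
arm_command([
  [[0.7,-4.8,0],[0,0,0]],
  [[0.7,-9,0],[0,0,0]],
  [[0.7,-9,0],[0,0,0]],
  [[0.7,-9,0],[0,0,0]],
  [[0.7,-9,0],[0,0,0]],
])

```text
time_s: 4.15
tool_pos: [0.5474, -0.2049, 0.2224]
eef_rot: [-3.141, -0.001, 1.763]
ft_force: [-0.5, -0.1, 0.5]
gripper_width: 1.004
finger_force: 0.0
```

Run:
```python
from h import *
s=bot.state();print(s["time_s"],s["tool_pos"],s["eef_rot"],s["qpos"])
im,c=grab("wrist","pics/w2.png")
np.save("w2.npy",np.array([c],dtype=object),allow_pickle=True)
for t in ["burnisher","stand_seat","stand"]:
    for d in optics.landmark_of(t,"wrist"): print(t,round(d["p"],2),np.round(world(c,d["point"]),4))
d=optics.recognise("burnisher","wrist"); print([(x["p"],world(c,x["point"])) for x in d])
```

```text
4.15 [ 0.54737133 -0.2049249   0.22238825] [-3.14145926e+00 -1.10510961e-03  1.76303291e+00] [-0.22675451  0.37280035  0.62009272  1.80979347 -0.24924419  1.03820297
  0.6810152 ]
burnisher 0.75 [ 0.5448 -0.2035  0.0666]
stand_seat 0.68 [ 0.5774 -0.0934  0.0756]
stand_seat 0.58 [ 0.4234 -0.2314  0.0692]
stand 0.88 [ 0.4254 -0.2283  0.0025]
stand 0.87 [ 5.464e-01 -2.070e-01 -3.000e-04]
stand 0.69 [ 0.5775 -0.0917  0.0028]
stand 0.37 [ 0.751 -0.011  0.002]
[(0.95, array([ 0.54233567, -0.19840707,  0.10223569])), (0.47, array([ 0.54418488, -0.20056373,  0.06974478]))]
```

View pics/w2.png

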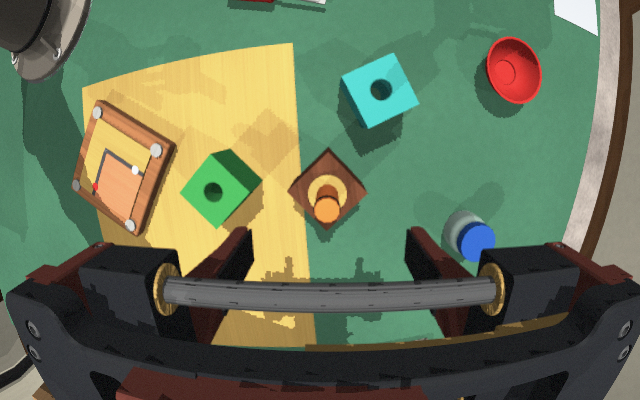

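Wrist picture: burnisher with flange ellipse centred near (327,195) and handle top near (327,209), stand top diamond with corners (328,149), (288,190), (367,192), (329,231). Computing positions.

Run:
```python
from h import *
c=np.load("w2.npy",allow_pickle=True)[0]; im=cv2.imread("pics/w2.png")
h=cv2.cvtColor(im,cv2.COLOR_BGR2HSV)[140:245,280:375]
p=im[140:245,280:375].astype(int)
# orange top: bright saturated
m=((p[...,2]>200)&(p[...,0]<110)&(p[...,2]-p[...,1]>70)).astype(np.uint8)
n,l,st,ce=cv2.connectedComponentsWithStats(m)
for i in range(1,n):
    if st[i,4]>40:print("orange",st[i],ce[i]+[280,140],ray(c,*(ce[i]+[280,140]),.137,True))
print("handletop",ray(c,327,209,.137,True))
m=((p[...,2]-p[...,0]>70)&(p[...,1]>100)).astype(np.uint8)
n,l,st,ce=cv2.connectedComponentsWithStats(m)
for i in range(1,n):
    if st[i,4]>40:print("all",st[i]+[280,140,0,0,0],ce[i]+[280,140])
q=np.array([ray(c,u,v,.07,True) for u,v in [(328,149),(288,190),(367,192),(329,231)]]);print(q,q.mean(0))
print("flange extents",ray(c,327,174.5,.075,True),ray(c,307.5,192,.075,True),ray(c,346.5,192,.075,True))
cv2.imwrite("pics/w2c.png",cv2.resize(im[140:245,280:375],None,fx=5,fy=5))
```

```text
orange [ 34  58  25  24 438] [326.65296804 210.41324201] [ 0.54644341 -0.20910309  0.137     ]
handletop [ 0.54649353 -0.207853    0.137     ]
all [ 280  140   27  105 2104] [290.17110266 195.80418251]
all [ 308  174   39   49 1169] [326.84003422 197.43455945]
[[ 0.53868325 -0.16437748  0.07      ]
 [ 0.50589583 -0.2140621   0.07      ]
 [ 0.5871707  -0.20032473  0.07      ]
 [ 0.55652599 -0.25010793  0.07      ]] [ 0.54706894 -0.20721806  0.07      ]
flange extents [ 0.54258244 -0.1895233   0.075     ] [ 0.52645644 -0.21112144  0.075     ] [ 0.56561148 -0.20345579  0.075     ]
```

View pics/w2c.png

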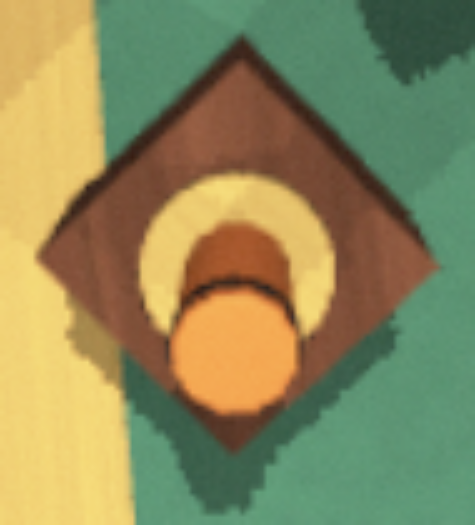

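Crop: handle upright, flange centred (≈0.546,-0.209), stand centre ≈(0.547,-0.207). Going down and gripping.

Emit:
arm_command([
  [[-0.1,-0.4,-4],[0,0,0]],
  [[-0.1,-0.4,-8],[0,0,0]],
  [[-0.1,-0.4,-11.5],[0,0,0]],
  [[-0.1,-0.4,-13.3],[0,0,0]],
  [[-0.1,-0.4,-13.3],[0,0,0]],
  [[-0.1,-0.4,-13.3],[0,0,0]],
  [[-0.1,-0.4,-13.3],[0,0,0]],
])

```text
time_s: 5.1
tool_pos: [0.5471, -0.211, 0.0912]
eef_rot: [3.139, 0.001, 1.761]
ft_force: [-0.1, -0.7, 0.2]
gripper_width: 1.002
finger_force: 0.0
```

Emit:
arm_command([
  [[0,0,0],[0,0,0]],
  [[0,0,0],[0,0,0]],
  [[0,0,0],[0,0,0]],
  [[0,0,0],[0,0,0]],
  [[0,0,0],[0,0,0]],
  [[0,0,0],[0,0,0]],
  [[0,0,0],[0,0,0]],
  [[0,0,0],[0,0,0]],
], hand=-1, force=30)

```text
time_s: 5.9
tool_pos: [0.546, -0.2108, 0.0896]
eef_rot: [-3.142, -0.0, 1.761]
ft_force: [-0.4, 0.4, -0.1]
gripper_width: 0.31
finger_force: 0.0
```

Emit:
arm_command([
  [[0,0,0],[0,0,0]],
  [[0,0,0],[0,0,0]],
  [[0,0,0],[0,0,0]],
  [[0,0,0],[0,0,0]],
  [[0,0,0],[0,0,0]],
])

```text
time_s: 6.4
tool_pos: [0.546, -0.2108, 0.0897]
eef_rot: [3.142, -0.0, 1.761]
ft_force: [0.3, 0.0, -2.0]
gripper_width: 0.248
finger_force: 30.0
```

Emit:
arm_command([
  [[0,0,1],[0,0,0]],
  [[0,0,2.5],[0,0,0]],
  [[0,0,4.5],[0,0,0]],
  [[0,0,6.5],[0,0,0]],
  [[0,0,8.5],[0,0,0]],
  [[0,0,10],[0,0,0]],
  [[0,0,10],[0,0,0]],
  [[0,0,10],[0,0,0]],
])

```text
time_s: 7.2
tool_pos: [0.546, -0.2106, 0.1898]
eef_rot: [3.141, -0.0, 1.761]
ft_force: [0.5, -0.7, -1.1]
gripper_width: 0.251
finger_force: 30.0
```

Emit:
arm_command([
  [[-0.5,2.5,0],[0,0,0]],
  [[-1.5,7,0],[0,0,0]],
  [[-2.5,11.5,0],[0,0,0]],
  [[-3.5,16,0],[0,0,0]],
  [[-4.5,20.5,0],[0,0,0]],
  [[-5.5,25,0],[0,0,0]],
  [[-6.5,29.5,0],[0,0,0]],
  [[-7.5,34,0],[0,0,0]],
])

```text
time_s: 8.0
tool_pos: [0.4696, 0.1307, 0.1888]
eef_rot: [-3.14, 0.0, 1.761]
ft_force: [0.8, 0.0, -0.8]
gripper_width: 0.245
finger_force: 30.0
```

Emit:
arm_command([
  [[-1,4.5,0],[0,0,0]],
  [[-2,7.5,0],[0,0,0]],
  [[-2.4,9.4,0],[0,0,0]],
  [[-2.4,9.4,-1],[0,0,0]],
  [[-2.4,9.4,-3],[0,0,0]],
  [[-2.4,9.4,-3],[0,0,0]],
  [[-2.4,9.4,-3],[0,0,0]],
  [[-2.4,9.4,-3],[0,0,0]],
])

```text
time_s: 8.8
tool_pos: [0.4475, 0.2224, 0.16]
eef_rot: [3.141, 0.0, 1.759]
ft_force: [1.1, -0.1, -1.1]
gripper_width: 0.245
finger_force: 30.0
```

Run:
```python
from h import *
s=bot.state();print(s["time_s"],s["tool_pos"],s["eef_rot"],s["qpos"],s["ft_force"])
for n in ["side","top","wrist"]:
    im,c=grab(n,f"pics/{n}3.png"); np.save(f"{n}3.npy",np.array([c],dtype=object),allow_pickle=True)
    for t in ["tip","burnisher"]:
        for d in optics.landmark_of(t,n)[:2]: print(n,t,round(d["p"],2),np.round(world(c,d["point"]),4))
    if n=="side": print("exp",proj(c,[.447,.225,.085]),proj(c,[.447,.225,.025]))
ims=cv2.imread("pics/side3.png")[180:340,230:390]
cv2.imwrite("pics/s3c.png",cv2.resize(ims,(480,480),interpolation=cv2.INTER_CUBIC))
```

```text
8.8 [0.4475366  0.22241291 0.15996482] [3.14130153e+00 1.71473226e-04 1.75938961e+00] [-0.96936689  0.28156338  0.45579761  2.05533207 -0.16483698  0.83872722
 -0.22995204] [ 1.06827909 -0.07362424 -1.09850874]
side tip 0.51 [0.4448 0.2229 0.083 ]
side burnisher 0.96 [0.4506 0.2186 0.1396]
exp (np.float64(297.73919313974466), np.float64(278.0759085206378)) (np.float64(297.8636689001117), np.float64(304.09281438870136))
top burnisher 0.37 [ 0.5478 -0.2086  0.0717]
wrist burnisher 0.79 [0.4445 0.2286 0.1392]
wrist burnisher 0.18 [0.4445 0.2257 0.0249]
```

View pics/s3c.png

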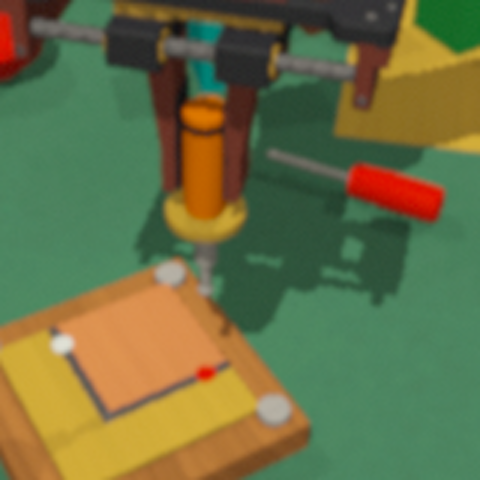

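View pics/wrist3.png

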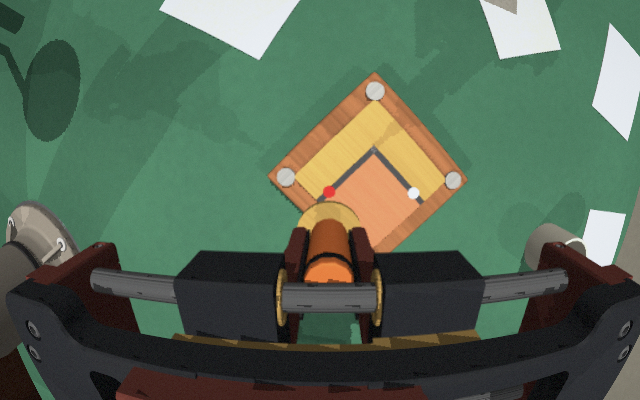

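Side crop: tip at about (205,292), directly above the red dot (205,373). Wrist: tool upright between the fingers, flange circle with top at (328,201). Now checking the numbers.

Run:
```python
from h import *
from scipy.optimize import least_squares
c=np.load("side3.npy",allow_pickle=True)[0]
print("side cam",-np.array(c["R"]).T@c["t"])
X=np.array([.4475,.2244,.085]);p0=np.array(proj(c,X))
for i in range(3):
    e=np.zeros(3);e[i]=.005;print("d px per 5mm",i,np.array(proj(c,X+e))-p0)
w=np.load("wrist3.npy",allow_pickle=True)[0]
im=cv2.imread("pics/wrist3.png").astype(int)
# flange upper edge: yellow vs background transitions -> fit circle R=20mm at z=.145
pts=[]
for a in np.radians(np.arange(-150,-25,4)):
    for r in np.arange(40,22,-.25):
        u,v=328.5+r*np.cos(a),233+r*np.sin(a)
        b,g,rr=cv2.remap(im.astype(np.float32),np.float32([[u]]),np.float32([[v]]),cv2.INTER_LINEAR)[0,0]
        if g>0.72*rr and rr-b>75 and g<0.95*rr and rr>130: pts.append(ray(w,u,v,.145,True)[:2]);break
pts=np.array(pts)
f=least_squares(lambda q:np.hypot(*(pts-q).T)-.02,[.4475,.2244],loss="soft_l1",f_scale=.0005)
print(len(pts),f.x,np.round(1000*(np.hypot(*(pts-f.x).T)-.02),1))
```

```text
side cam [0.24905489 0.62885696 0.53063498]
d px per 5mm 0 [-2.82151731 -0.94980164]
d px per 5mm 1 [-1.38405787  2.05935826]
d px per 5mm 2 [-0.01147609 -2.29153067]
32 [0.44672447 0.22540468] [-0.7 -0.7 -0.7 -0.  -0.1 -0.1 -0.1 -0.   0.   4.4  4.4  4.5  4.5 -0.9
  0.   0.   0.  -0.  -0.  -0.1 -0.1  0.   0.1 -0.1 -0.1  0.  -0.  -0.1
 -0.3 -0.3 -0.  -0.2]
```

Emit:
arm_command([
  [[0,0,-2],[0,0,0]],
  [[0,0,-4],[0,0,0]],
  [[0,0,-5.2],[0,0,0]],
  [[0,0,-5.8],[0,0,0]],
  [[0,0,-6.2],[0,0,0]],
  [[0,0,-6.5],[0,0,0]],
  [[0,0,-6.8],[0,0,0]],
  [[0,0,-6.8],[0,0,0]],
])

```text
time_s: 10.05
tool_pos: [0.4473, 0.2233, 0.0919]
eef_rot: [3.141, -0.0, 1.761]
ft_force: [-0.0, 0.1, 1.9]
gripper_width: 0.246
finger_force: 30.0
```

Emit:
arm_command([
  [[0,0,0],[0,0,0]],
  [[0,0,0],[0,0,0]],
  [[0,0,0],[0,0,0]],
])

```text
time_s: 10.35
tool_pos: [0.4472, 0.2233, 0.0919]
eef_rot: [3.141, -0.0, 1.761]
ft_force: [-0.0, -0.6, 1.3]
gripper_width: 0.246
finger_force: 30.0
```

Run:
```python
from h import *
s=bot.state();print(s["time_s"],s["tool_pos"],s["eef_rot"],s["ft_force"])
im,c=grab("side","pics/side4.png")
ims=im[200:340,220:380,::-1]
cv2.imwrite("pics/s4c.png",cv2.resize(ims,None,fx=4,fy=4,interpolation=cv2.INTER_CUBIC))
```

```text
10.35 [0.44722233 0.22327663 0.09190662] [ 3.14108974e+00 -2.32592339e-04  1.76077236e+00] [-0.04033381 -0.57388835  1.27218348]
```

View pics/s4c.png

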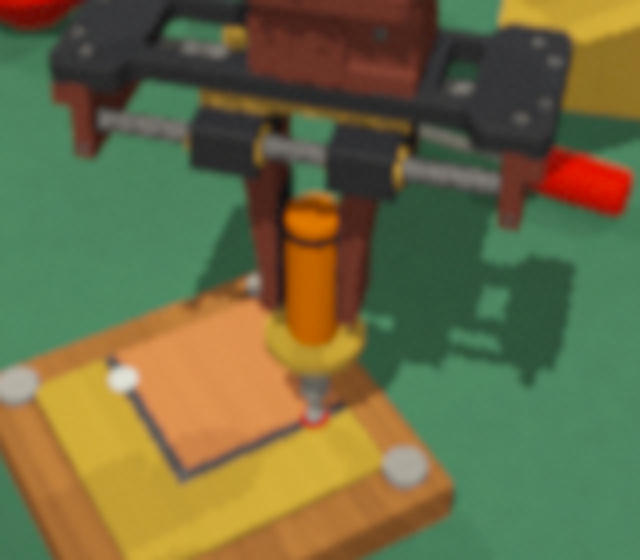

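Crop: ball at (314,410), on the red dot; the plunger is partly in and the wrist force has risen by about 2.7 N. Start tracing.

Emit:
arm_command([
  [[0.12,0.16,0],[0,0,0]],
  [[0.23,0.32,0],[0,0,0]],
  [[0.35,0.48,0],[0,0,0]],
  [[0.47,0.64,0],[0,0,0]],
  [[0.58,0.8,0],[0,0,0]],
  [[0.7,0.96,0],[0,0,0]],
  [[0.82,1.12,0],[0,0,0]],
  [[0.94,1.28,0],[0,0,0]],
])

```text
time_s: 11.2
tool_pos: [0.4565, 0.2361, 0.0916]
eef_rot: [-3.142, 0.0, 1.761]
ft_force: [-0.2, -1.8, 1.1]
gripper_width: 0.243
finger_force: 30.0
```

Emit:
arm_command([
  [[0.12,0.16,0],[0,0,0]],
  [[0.23,0.32,0],[0,0,0]],
  [[0.35,0.48,0],[0,0,0]],
  [[0.47,0.64,0],[0,0,0]],
  [[0.58,0.8,0],[0,0,0]],
  [[0.7,0.96,0],[0,0,0]],
  [[0.82,1.12,0],[0,0,0]],
  [[0.94,1.28,0],[0,0,0]],
])

```text
time_s: 12.0
tool_pos: [0.4659, 0.2489, 0.0917]
eef_rot: [-3.142, -0.0, 1.761]
ft_force: [-0.1, -1.4, 1.0]
gripper_width: 0.247
finger_force: 30.0
```

Emit:
arm_command([
  [[0.12,0.16,0],[0,0,0]],
  [[0.23,0.32,0],[0,0,0]],
  [[0.35,0.48,0],[0,0,0]],
  [[0.47,0.64,0],[0,0,0]],
  [[0.58,0.8,0],[0,0,0]],
  [[0.7,0.96,0],[0,0,0]],
  [[0.82,1.12,0],[0,0,0]],
  [[0.94,1.28,0],[0,0,0]],
])

```text
time_s: 12.8
tool_pos: [0.4753, 0.2617, 0.0917]
eef_rot: [3.142, -0.0, 1.761]
ft_force: [-1.7, -0.4, 1.3]
gripper_width: 0.245
finger_force: 30.0
```

Emit:
arm_command([
  [[0.12,0.16,0],[0,0,0]],
  [[0.23,0.32,0],[0,0,0]],
  [[0.35,0.48,0],[0,0,0]],
  [[0.47,0.64,0],[0,0,0]],
  [[0.58,0.8,0],[0,0,0]],
  [[0.68,0.93,0],[0,0,0]],
  [[0.68,0.93,0],[0,0,0]],
])

```text
time_s: 13.5
tool_pos: [0.4824, 0.2714, 0.0917]
eef_rot: [3.141, -0.0, 1.761]
ft_force: [0.2, 0.3, 0.8]
gripper_width: 0.248
finger_force: 30.0
```

Run:
```python
from h import *
s=bot.state();print(s["time_s"],s["tool_pos"],s["eef_rot"],s["ft_force"])
im,c=grab("side","pics/side5.png")
print(proj(c,[.4814,.2741,.025]))
cv2.imwrite("pics/s5c.png",cv2.resize(im[200:360,200:360,::-1],None,fx=3.5,fy=3.5,interpolation=cv2.INTER_CUBIC))
```

```text
13.5 [0.48241566 0.27135887 0.09174405] [ 3.14085472e+00 -3.63531700e-04  1.76098334e+00] [0.1970778  0.33686117 0.8035147 ]
(np.float64(265.1823619623153), np.float64(318.6500290515305))
```

View pics/s5c.png

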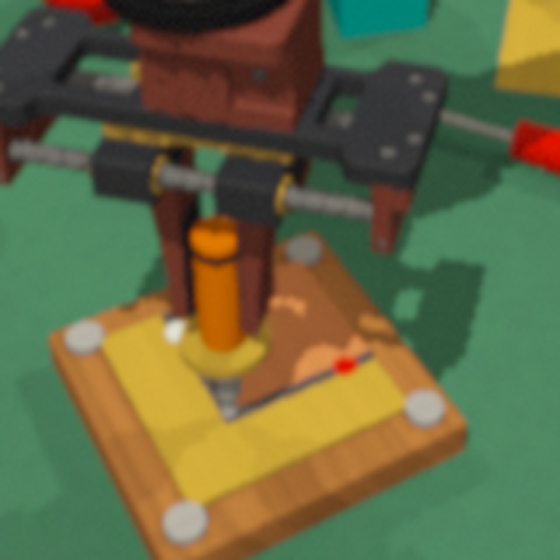

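Crop: ball at the seam's corner (229,412), tool upright. Second leg.

Emit:
arm_command([
  [[0.16,-0.12,0],[0,0,0]],
  [[0.33,-0.23,0],[0,0,0]],
  [[0.49,-0.35,0],[0,0,0]],
  [[0.65,-0.46,0],[0,0,0]],
  [[0.82,-0.58,0],[0,0,0]],
  [[0.98,-0.69,0],[0,0,0]],
  [[1.14,-0.81,0],[0,0,0]],
  [[1.31,-0.92,0],[0,0,0]],
])

```text
time_s: 14.35
tool_pos: [0.4953, 0.2615, 0.0916]
eef_rot: [-3.142, 0.0, 1.761]
ft_force: [-0.4, 0.5, 1.5]
gripper_width: 0.246
finger_force: 30.0
```

Emit:
arm_command([
  [[0.16,-0.12,0],[0,0,0]],
  [[0.33,-0.23,0],[0,0,0]],
  [[0.49,-0.35,0],[0,0,0]],
  [[0.65,-0.46,0],[0,0,0]],
  [[0.82,-0.58,0],[0,0,0]],
  [[0.98,-0.69,0],[0,0,0]],
  [[1.14,-0.81,0],[0,0,0]],
  [[1.31,-0.92,0],[0,0,0]],
])

```text
time_s: 15.15
tool_pos: [0.5083, 0.2524, 0.0916]
eef_rot: [-3.142, -0.0, 1.761]
ft_force: [-1.1, 1.0, 2.1]
gripper_width: 0.246
finger_force: 30.0
```

Emit:
arm_command([
  [[0.16,-0.12,0],[0,0,0]],
  [[0.33,-0.23,0],[0,0,0]],
  [[0.49,-0.35,0],[0,0,0]],
  [[0.65,-0.46,0],[0,0,0]],
  [[0.82,-0.58,0],[0,0,0]],
  [[0.98,-0.69,0],[0,0,0]],
  [[1.14,-0.81,0],[0,0,0]],
  [[1.31,-0.92,0],[0,0,0]],
])

```text
time_s: 15.95
tool_pos: [0.5215, 0.2432, 0.0917]
eef_rot: [-3.142, -0.0, 1.761]
ft_force: [-1.6, 0.7, 1.7]
gripper_width: 0.245
finger_force: 30.0
```

Emit:
arm_command([
  [[0.16,-0.12,0],[0,0,0]],
  [[0.33,-0.23,0],[0,0,0]],
  [[0.49,-0.35,0],[0,0,0]],
  [[0.65,-0.46,0],[0,0,0]],
  [[0.82,-0.58,0],[0,0,0]],
  [[0.98,-0.69,0],[0,0,0]],
  [[0.98,-0.69,0],[0,0,0]],
  [[0.98,-0.69,0],[0,0,0]],
])

```text
time_s: 16.75
tool_pos: [0.5318, 0.236, 0.0918]
eef_rot: [3.141, 0.0, 1.76]
ft_force: [0.2, 0.2, 1.0]
gripper_width: 0.246
finger_force: 30.0
```

Run:
```python
from h import *
s=bot.state();print(s["time_s"],s["tool_pos"],s["eef_rot"],s["ft_force"])
im,c=grab("side","pics/side6.png")
print(np.array(proj(c,[.5306,.2398,.025]))-[200,200])
cv2.imwrite("pics/s6c.png",cv2.resize(im[200:360,200:360,::-1],None,fx=3.5,fy=3.5,interpolation=cv2.INTER_CUBIC))
```

```text
16.75 [0.53175023 0.23603002 0.09179513] [3.14058976e+00 4.06459989e-04 1.76042363e+00] [0.16507514 0.20950985 1.04614922]
[50.16965319 94.30841945]
```

View pics/s6c.png

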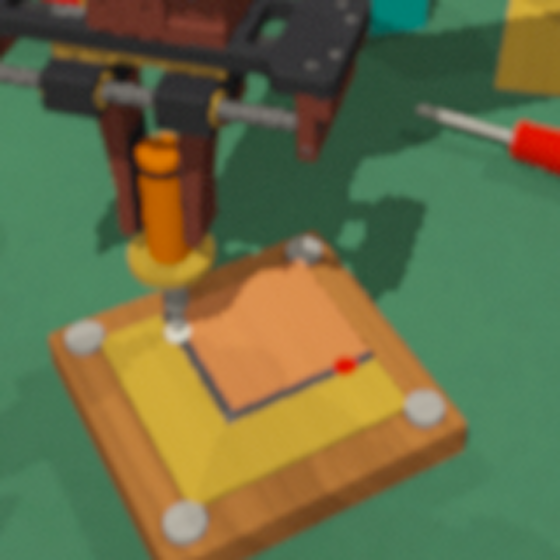

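Crop: ball on the white dot (176,333). Lifting and returning to the stand.

Emit:
arm_command([
  [[0,0,1],[0,0,0]],
  [[0,0,3],[0,0,0]],
  [[0,0,6],[0,0,0]],
  [[0,0,9],[0,0,0]],
  [[0,0,10],[0,0,0]],
  [[0,0,10],[0,0,0]],
])

```text
time_s: 17.4
tool_pos: [0.5318, 0.2368, 0.1931]
eef_rot: [3.139, -0.001, 1.761]
ft_force: [0.4, 0.8, -2.1]
gripper_width: 0.244
finger_force: 30.0
```

Emit:
arm_command([
  [[0,-2.6,0],[0,0,0]],
  [[0.2,-7.1,0],[0,0,0]],
  [[0.4,-11.6,0],[0,0,0]],
  [[0.6,-16.1,0],[0,0,0]],
  [[0.7,-20.6,0],[0,0,0]],
  [[0.9,-25.1,0],[0,0,0]],
  [[1,-29.6,0],[0,0,0]],
  [[1.2,-34.1,0],[0,0,0]],
])

```text
time_s: 18.2
tool_pos: [0.5417, -0.106, 0.1899]
eef_rot: [-3.139, -0.001, 1.761]
ft_force: [1.3, -0.5, -1.5]
gripper_width: 0.241
finger_force: 30.0
```

Emit:
arm_command([
  [[0.1,-4,0],[0,0,0]],
  [[0.2,-7.5,0],[0,0,0]],
  [[0.3,-10,0],[0,0,0]],
  [[0.3,-10.5,0],[0,0,0]],
  [[0.3,-10.5,0],[0,0,0]],
  [[0.3,-10.5,0],[0,0,0]],
  [[0.3,-10.5,0],[0,0,0]],
  [[0.3,-10.5,0],[0,0,0]],
])

```text
time_s: 19.0
tool_pos: [0.5464, -0.208, 0.1915]
eef_rot: [-3.142, -0.001, 1.763]
ft_force: [0.2, 0.5, -1.1]
gripper_width: 0.248
finger_force: 30.0
```

Run:
```python
from h import *
s=bot.state();print(s["time_s"],s["tool_pos"],s["eef_rot"],s["ft_force"])
im,c=grab("side","pics/side7.png")
print(np.array(proj(c,[.547,-.207,.07])),proj(c,[.547,-.207,.115]))
cv2.imwrite("pics/s7c.png",cv2.resize(im[100:220,280:400,::-1],None,fx=4.5,fy=4.5,interpolation=cv2.INTER_CUBIC))
```

```text
19.0 [ 0.54641644 -0.20803504  0.19150801] [-3.14157907e+00 -6.81977813e-04  1.76300548e+00] [ 0.20978024  0.49641525 -1.05987448]
[336.53715917 160.08264448] (np.float64(337.4534138419721), np.float64(143.98711174149304))
```

View pics/s7c.png

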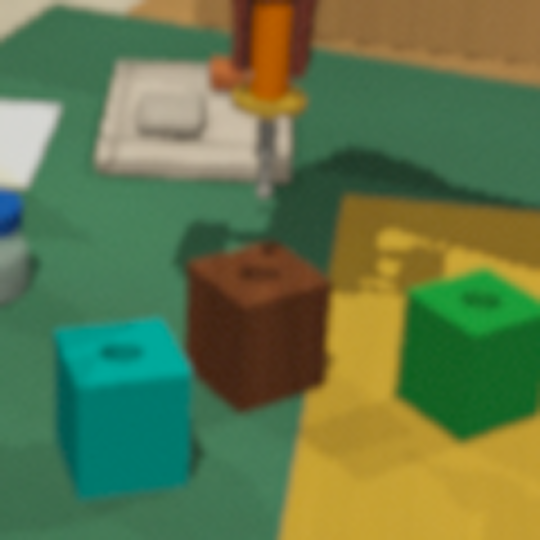

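Crop: wooden stand's hole at (260,272), tip above it at (264,192), aligned. Lowering in stages.

Emit:
arm_command([
  [[0,-0.15,-1],[0,0,0]],
  [[0,-0.15,-2.5],[0,0,0]],
  [[0,-0.15,-4],[0,0,0]],
  [[0,-0.15,-5],[0,0,0]],
  [[0,-0.15,-6],[0,0,0]],
  [[0,-0.15,-7],[0,0,0]],
  [[0,-0.15,-7],[0,0,0]],
])

```text
time_s: 19.75
tool_pos: [0.5453, -0.2108, 0.1201]
eef_rot: [-3.139, -0.001, 1.761]
ft_force: [-0.6, 0.3, -0.6]
gripper_width: 0.247
finger_force: 30.0
```

Emit:
arm_command([
  [[0,0,-0.5],[0,0,0]],
  [[0,0,-1],[0,0,0]],
  [[0,0,-1.5],[0,0,0]],
  [[0,0,-2],[0,0,0]],
  [[0,0,-2.3],[0,0,0]],
  [[0,0,-2.6],[0,0,0]],
  [[0,0,-2.6],[0,0,0]],
  [[0,0,-2.6],[0,0,0]],
])

```text
time_s: 20.55
tool_pos: [0.5462, -0.2112, 0.0957]
eef_rot: [3.141, 0.0, 1.761]
ft_force: [-0.2, -0.6, -0.9]
gripper_width: 0.244
finger_force: 30.0
```

Emit:
arm_command([
  [[0,0,-0.2],[0,0,0]],
  [[0,0,-0.4],[0,0,0]],
  [[0,0,-0.55],[0,0,0]],
  [[0,0,-0.55],[0,0,0]],
  [[0,0,-0.55],[0,0,0]],
])

```text
time_s: 21.05
tool_pos: [0.5461, -0.2111, 0.0902]
eef_rot: [-3.142, -0.0, 1.761]
ft_force: [0.2, 1.1, -0.9]
gripper_width: 0.246
finger_force: 30.0
```

Emit:
arm_command([
  [[0,0,0],[0,0,0]],
  [[0,0,0],[0,0,0]],
  [[0,0,0],[0,0,0]],
  [[0,0,0],[0,0,0]],
  [[0,0,0],[0,0,0]],
  [[0,0,0],[0,0,0]],
  [[0,0,0],[0,0,0]],
  [[0,0,0],[0,0,0]],
], hand=1)

```text
time_s: 21.85
tool_pos: [0.5461, -0.2111, 0.0901]
eef_rot: [-3.142, -0.0, 1.761]
ft_force: [-0.2, -0.4, 0.5]
gripper_width: 0.934
finger_force: 0.0
```

Emit:
arm_command([
  [[0,0,0],[0,0,0]],
  [[0,0,0],[0,0,0]],
  [[0,0,2],[0,0,0]],
  [[0,0,5],[0,0,0]],
  [[0,0,9],[0,0,0]],
  [[0,0,13],[0,0,0]],
  [[0,0,13],[0,0,0]],
  [[0,0,13],[0,0,0]],
])

```text
time_s: 22.65
tool_pos: [0.5465, -0.2111, 0.2208]
eef_rot: [3.14, 0.0, 1.761]
ft_force: [-0.1, -0.3, -0.1]
gripper_width: 0.999
finger_force: 0.0
```

Run:
```python
from h import *
im,c=grab("side","pics/side8.png")
for t in ["burnisher","tip"]:
  for d in optics.landmark_of(t,"side")[:2]: print(t,d["p"],world(c,d["point"]))
im2,c=grab("wrist","pics/wrist8.png")
for d in optics.landmark_of("burnisher","wrist")[:2]: print(d["p"],world(c,d["point"]))
a=cv2.resize(im[100:220,270:390,::-1],(400,400),interpolation=cv2.INTER_CUBIC);b=cv2.resize(im2[140:250,270:380,::-1],(400,400),interpolation=cv2.INTER_CUBIC)
cv2.imwrite("pics/c8.png",np.hstack([a,b]))
```

```text
burnisher 0.63 [ 0.54981288 -0.20941792  0.06937964]
burnisher 0.53 [ 0.73937111 -0.23984397  0.00346643]
```

View pics/c8.png

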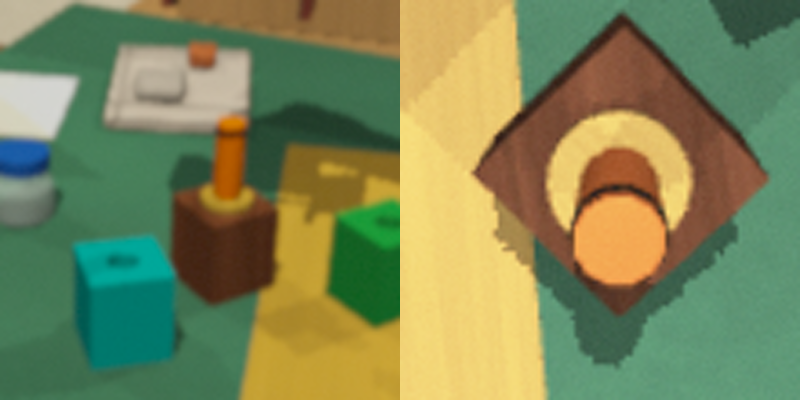

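The picture shows the burnisher upright with its flange flat on the wooden stand, and the gripper is clear of it. I'll hand in the job now.

```bash
python3 -c "
from plant import workorder
print(workorder.close_job())"
```

```text
the job is handed in; nothing more can be done
None
```

I traced the seam from the red dot round the corner to the white dot, put the burnisher back upright and seated in its wooden stand, and handed the job in at about 23 s; no verdict was returned.

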